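# Find a sample's firm point with a lever tester and set the marker to it

### The arm

A 6-joint arm with a two-finger parallel gripper is mounted at the origin on the work surface. World frame = base frame: x ahead of the robot, y to its left, z up, the work surface at z = 0. Lengths are in m, angles in rad, forces in N, time in s.
With the tool pointing down it reaches from about 0.35 to 0.85 m from the base axis. Payload 8.1 kg.
Tool frame: the origin (TCP) lies at the very end of the fingers, on their centre line; the grasp point (between the pads) lies 19 mm behind it; z points along the fingers, y is the line along which they close (so a half turn about z gives the same grasp; the last joint's range is limited). The gripper opens to 85 mm and grips with 20 to 120 N. Pads are 22 mm wide; open, the fingers measure 114 mm over their backs; the gripper's body (76 mm by 85 mm) begins 54 mm behind the grasp point. The pads swing forward as they close: fully open they stand 13 mm farther back than shut.
Start: joints at [-1.394, 0.13, 1.488, -0, 1.523, -0.085], TCP at [0.155, -0.58, 0.231] pointing down, gripper open.
Joint ranges: [-2.96, 2.96], [-0.89, 2.26], [0.02, 2.5], [-1.34, 4.48], [0, 2.73], [-2.66, 2.66]. Speed limits (rad/s): [2.39, 2.39, 2.79, 3.14, 3.14, 3.14].

### API

Orientations are given as a unit quaternion [w, x, y, z].
In Python, from cell import sense, snapshot, close_job gives the robot as it stands. The module is installed in compiled form; this text tells all that it offers.
- The arm moves only by the tool send_rows, never from a script. Its argument "commands" is a list of rows, each an object with "claw": the closure, from -1 (fully open) to 1 (shut); "dp": the shift along the tool's x, y, z in cm, a list of three; "angular": the turn, a rotation vector about the tool's x, y, z in rad, a list of three. In form: [{"claw": claw, "dp": [x, y, z], "angular": [wx, wy, wz]}, ...]. A call has 1 to 5 rows; each row is the pose to reach, as a shift and turn from the pose commanded when the call began, along the tool's axes at that moment; what a row does not reach only later rows make up. A row lasts 1/12 s, in which the tool goes at most 41.7 mm and 7.16 degrees, less where a joint would pass 70% of its speed; a pose out of reach is approached as far as the arm can. A call with a gripper value outside its range is refused whole. The fingers move at their own pace and stop on an object; "grip_force" is the grip in N (left out, the last holds). Time passes only in rows, so rows that repeat a pose let the fingers close. It gives the time, the measured TCP pose, the force, the opening and the grip force at its end, in the units of the state.
- sense(): the state, without advancing time (a new reading comes with each control period).
- snapshot(name): name is "scene" or "side" or "wrist"; returns a dict with "image" (400x640x3 uint8, red, green, blue), "intrinsics" (3x3 intrinsics, pixels), "k1" (the pictures are not rectified: a ray, as slopes to the right and down, at radius r is drawn at 1 + k1 r^2 times it, then the intrinsics apply), "extrinsics" (4x4, takes a point from camera to world coordinates). Camera axes: x right, y down, z forward; pixel columns grow to the right and rows downward; lengths in m; the calibration is good to about 2 mm. A picture is of the moment at which its call begins. There is no depth.
- close_job(): hands the job in; it is judged then, once.
The state is a dict: "time": time; "q": joint angles; "joint_velocities": joint speeds; "joint_torque": joint torques, N m; "position": TCP position; "orientation": TCP orientation; "force": force on the tool from outside, world axes, zero at the start; "torque": the same for the moment, N m; "opening": finger opening in m; "gripper_force": force on a finger pad.
Only numpy, scipy, OpenCV 4.12 (cv2) and the standard library are available. Lean on these libraries where they do the work, as an engineer would, in place of code of your own. Each camera call takes 0.05 s, during which the arm holds its last target. There are 200 camera calls.

### The job

Press down the pad of the compaction tester's lever through its easy travel until you feel the sample firm up, lean on it to between 10 and 20 N (never more, the sample would be crushed) and keep it there for a second, then let the lever come back up. The drag pointer now shows how far the lever travelled: without touching the pointer, slide the marker by its upright tab along the scale until its line is level with the pointer's line, and let go. Leave everything else on the bench where it is.

Things in the scene. Friction and masses are not known exactly. Their poses are not given: they have to be found in the camera images.
- tester: lever compaction tester, bolted down: steel base plate 130 x 410 mm, 12 mm thick. Origin on the table under the lever's pivot; z up; the lever reaches out to its -y side and the scale deck lies on its +y side. Grey housing around the pivot: 88 mm in x, y from -50 to +40 mm, 125 mm high. A sample is shut inside the housing; where the lever meets it is not known beforehand.
- lever_hinge (a point): the pivot of the lever, 105 mm above the table, axis along the tester's x
- lever_pad (a point): centre of the top face of the lever's black square press pad (46 x 46 x 12 mm, 190 mm from the pivot, about 170 mm above the table at rest). The lever rests tilted up about 14 degrees, is level after 0.25 rad, and the pad goes down about 19 mm per 0.1 rad
- lever (a joint): lever angle in rad, 0 at rest (up), grows as the pad is pressed down, hard end at 0.6; a return spring brings it back up. Free travel takes 2 to 5 N at the pad; on the sample (somewhere between 0.18 and 0.45 rad) it firms up to about 2 N per mm of pad travel
- pointer (a joint): drag pointer (thin flat steel slider, 22 x 12 mm, 5 mm high, on the +x half of the scale): m along the scale towards the tester's +y. The lever pushes it along from inside (about 8 mm per 0.1 rad) and it stays at the furthest travel when the lever springs back; it shows how far the lever went
- pointer_line (a point): the inner end of the drag pointer's 3 mm wide steel index line, on the scale
- marker (a joint): hand-set marker: m along the scale towards the tester's +y, 0 to 0.07, same zero as the pointer; stays where it is left, slides with about 2 N of friction
- marker_tab (a point): centre of the marker's upright black tab (22 mm in the tester's x, 12 mm in y, 46 mm high, its top 108 mm above the table), on the -x half of the scale plate, which is 55 mm above the table; free on all sides, the drag pointer's flat slider lies beside it 48 mm away in x
- marker_line (a point): the inner end of the marker's 3 mm wide steel index line, on the scale, facing the pointer's line; in the tester's y at the tab's centre
- vial: bystander: small glass jar, 28 mm across, 55 mm high; origin under its centre
- die_plug: bystander: steel cylinder 32 mm across, 30 mm high; origin under its centre
- dish: bystander: white ceramic dish 70 mm across, 22 mm high; origin under its centre
- flask: bystander: conical glass flask 84 mm across, 120 mm high; origin under its centre
- reagent: bystander: amber glass bottle 72 mm across, 170 mm high; origin under its centre
- beaker: bystander: glass beaker 80 mm across, 95 mm high; origin under its centre
- phone: bystander: black phone lying flat, 150 x 72 x 9 mm; origin under its centre

How it is judged:
By the outcome, as a careful person would: the job done as asked, in the order asked, and still so for the second after the job is handed in, with the robot touching nothing.
It also fails if it takes over 72 s, if anything falls off the work surface, if the arm or the gripper's body presses on something with over 40 N, if the wrist force passes 120 N, or if a joint passes its speed limit or range.

## Working session

There is one attempt and no reset: what is moved stays moved. The work goes in short steps, Python scripts to look and compute and a tool call to move; the robot and the scene stay as the last step left them, time stands still between calls to the robot, and variables do not carry over. Pictures are saved under pics/ and viewed, at most 10 in all, crops included, and the job is handed in when it is done.

Besides the shell and the picture viewer there is one more tool, called after ">>>" as a command line: name --argument value ..., lists and objects as JSON in quotes. send_rows: Moves the arm, as the interface text tells. Its arguments: {"type":"object","properties":{"commands":{"type":"array"},"grip_force":{"type":"number"}},"required":["commands"]}

```bash
mkdir -p pics; cat > h.py <<'E'
import numpy as np, cv2, json
from cell import sense, snapshot
def shot(n,f):
    s=snapshot(n); cv2.imwrite(f'pics/{f}.png',s['image'][:,:,::-1])
    np.savez(f'pics/{f}.npz',K=s['intrinsics'],E=s['extrinsics'],k1=s['k1'],image=s['image']); return s
def ld(f): return np.load(f'pics/{f}.npz')
def ray(s,u,v):
    K,E,k=np.array(s['K']),np.array(s['E']),float(s['k1'])
    p=cv2.undistortPoints(np.array([[[u,v]]],float),K,np.array([k,0,0,0.]))[0,0]
    d=E[:3,:3]@np.array([p[0],p[1],1]); return E[:3,3],d/np.linalg.norm(d)
def atz(s,u,v,z):
    o,d=ray(s,u,v); return o+d*(z-o[2])/d[2]
def tri(*obs):
    A=np.zeros((3,3));b=np.zeros(3)
    for s,u,v in obs:
        o,d=ray(s,u,v);P=np.eye(3)-np.outer(d,d);A+=P;b+=P@o
    x=np.linalg.solve(A,b)
    res=[np.linalg.norm(np.cross(x-ray(*q)[0],ray(*q)[1])) for q in obs]
    return x,res
def proj(s,P):
    K,E,k=np.array(s['K']),np.array(s['E']),float(s['k1'])
    T=np.linalg.inv(E); r,_=cv2.Rodrigues(T[:3,:3])
    return cv2.projectPoints(np.array(P,float).reshape(-1,1,3),r,T[:3,3],K,np.array([k,0,0,0.]))[0][:,0]
E
python3 - <<'E'
from h import *
for n in ['scene','side']:
    s=shot(n,n+'0'); print(n,s['extrinsics'][:3,3],s['k1'])
st=sense(); print({k:np.round(v,3).tolist() for k,v in st.items()})
E
```

```text
scene [1.15578032 0.73346854 0.95373213] -0.02051952443861548
side [-0.08493259 -0.83267616  1.20923319] 0.02522899258510151
{'time': 0.1, 'q': [-1.394, 0.131, 1.489, 0.0, 1.523, -0.085], 'joint_velocities': [-0.0, 0.0, -0.002, -0.0, 0.002, 0.0], 'joint_torque': [0.001, -57.095, -50.194, -0.0, 0.008, -0.0], 'position': [0.155, -0.579, 0.23], 'orientation': [-0.001, 0.991, 0.131, -0.0], 'force': [-0.597, 0.116, -0.095], 'torque': [0.058, 0.024, 0.018], 'gripper_force': 0.0, 'opening': 0.086}
```

View pics/scene0.png

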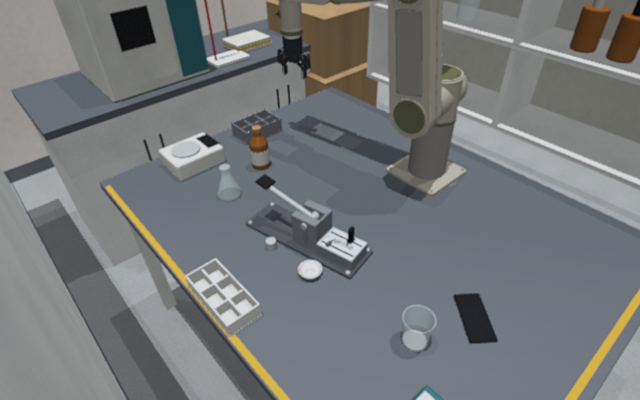

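View pics/side0.png

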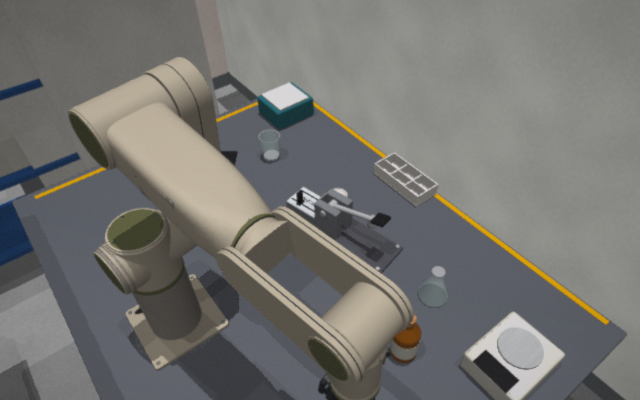

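```bash
python3 - <<'E'
from h import *
for f,(x,y) in {'scene0':(240,172),'side0':(278,180)}.items():
    im=cv2.imread(f'pics/{f}.png')[y:y+105,x:x+140]
    cv2.imwrite(f'pics/{f}c.png',cv2.resize(im,None,fx=5.5,fy=5.5,interpolation=cv2.INTER_CUBIC))
E
```

```text
(no output)
```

View pics/scene0c.png

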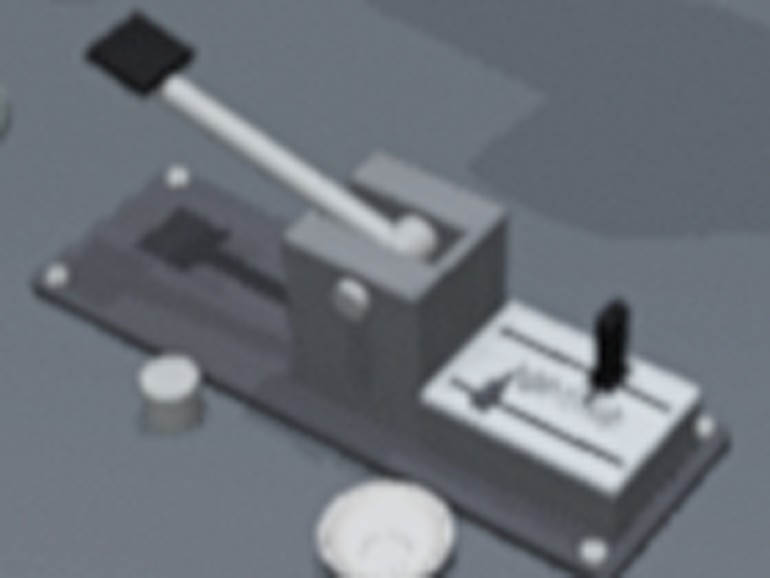

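View pics/side0c.png

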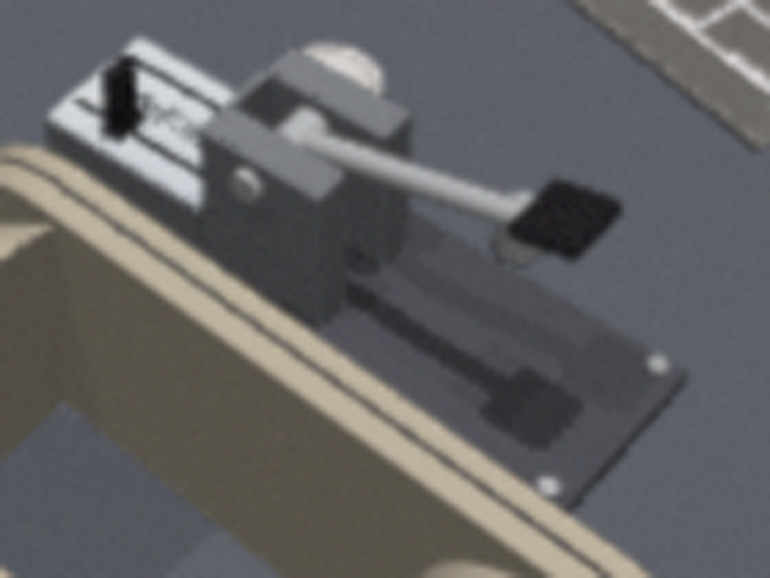

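```bash
cat > fit.py <<'E'
from h import *
from scipy.optimize import least_squares
a,b=ld('scene0'),ld('side0')
S=lambda u,v:(u/5.5+240-.4,v/5.5+172-.4); D=lambda u,v:(u/5.5+278-.4,v/5.5+180-.4)
obs=[(S(416,300),D(295,52)[0:0],(44,40,125))]
L=[(a,S(416,300),(44,40,125)),(a,S(507,212),(-44,40,125)),(a,S(287,235),(44,-50,125)),(a,S(375,152),(-44,-50,125)),
(b,D(205,130),(-44,40,125)),(b,D(322,200),(-44,-50,125)),(b,D(410,120),(44,-50,125)),(b,D(295,52),(44,40,125)),
(a,S(140,50),(0,-184,170)),(b,D(566,217),(0,-184,170))]
def T(p,P):
    c,s=np.cos(p[2]),np.sin(p[2]); P=np.array(P)/1000
    return np.array([p[0]+c*P[0]-s*P[1],p[1]+s*P[0]+c*P[1],P[2]+p[3]])
f=lambda p:np.concatenate([proj(s,T(p,P))[0]-uv for s,uv,P in L])
r=min((least_squares(f,[.6,0,y,0]) for y in (0,1.5,3,-1.5)),key=lambda r:r.cost)
if __name__=='__main__':
    print(r.x,np.rad2deg(r.x[2]));print(r.fun.reshape(-1,2).round(1).tolist())
    pad=tri((a,*S(140,50)),(b,*D(566,217)));print('pad',pad)
    print('tab top',tri((a,*S(617,303)),(b,*D(120,62))))
    p=pad[0]; c,s=np.cos(r.x[2]),np.sin(r.x[2]); d=p[:2]-r.x[:2]; print('pad in tester',c*d[0]+s*d[1],-s*d[0]+c*d[1])
    print('dock',[tri((a,u,v),(b,U,V))[0] for u,v,U,V in [(258,135,411,325),(228,170,437,271)]])
E
python3 fit.py
```

```text
[ 0.5579073  -0.00344912  0.22198612 -0.00485611] 12.71886802857128
[[-0.2, 0.5], [0.7, -0.2], [-1.2, 0.5], [0.7, -0.0], [-1.6, 0.4], [-0.4, 1.0], [1.1, -0.7], [-0.2, -0.8], [-0.3, -0.7], [0.6, 0.1]]
pad (array([ 0.59854075, -0.18072926,  0.16371857]), [np.float64(0.00034685610548928114), np.float64(0.0003468561054893764)])
tab top (array([0.50935549, 0.10896924, 0.11063486]), [np.float64(0.0015915931943678604), np.float64(0.0015915931943678726)])
pad in tester 0.0006050742873175002 -0.18187622058302885
dock [array([ 0.43437708, -0.46729925,  0.13485802]), array([ 0.62074381, -0.38506257,  0.10971271])]
```

```bash
cat > go.py <<'E'
from h import *; import sys
from scipy.spatial.transform import Rotation as R
st=sense(); q=np.array(st['orientation']); M=R.from_quat(q[[1,2,3,0]])
def go(p,yaw):
    T=R.from_matrix(np.array([[np.cos(yaw),np.sin(yaw),0],[np.sin(yaw),-np.cos(yaw),0],[0,0,-1]]))
    print('t %.2f pos'%st['time'],np.round(st['position'],4),'F',np.round(st['force'],2),'open %.3f'%st['opening'])
    print('dp cm',np.round(M.inv().apply(np.array(p)-st['position'])*100,2),'ang',np.round((M.inv()*T).as_rotvec(),3))
if __name__=='__main__': a=[float(x) for x in sys.argv[1:]]; go(a[:3],a[3])
E
python3 go.py .5985 -.181 .30 .222
```

```text
t 0.10 pos [ 0.1552 -0.579   0.2303] F [-0.6   0.12 -0.1 ] open 0.086
dp cm [ 53.12 -26.98  -6.91] ang [-0.002 -0.     0.04 ]
```

>>> send_rows --commands '[{"claw": 1, "dp": [0, 0, -4], "angular": [0, 0, 0]}, {"claw": 1, "dp": [0, 0, -8], "angular": [0, 0, 0]}, {"claw": 1, "dp": [0, 0, -9], "angular": [0, 0, 0]}]' --grip_force 40

```text
time: 0.35
position: [0.1556, -0.5811, 0.328]
orientation: [0.004, 0.991, 0.131, 0.0]
force: [0.2, -0.7, 1.0]
opening: 0.0516
gripper_force: 0.0
```

>>> send_rows --commands '[{"claw": 1, "dp": [3.5, -1.8, 0], "angular": [0, 0, 0]}, {"claw": 1, "dp": [7.1, -3.6, 0], "angular": [0, 0, 0]}, {"claw": 1, "dp": [10.6, -5.4, 0], "angular": [0, 0, 0]}, {"claw": 1, "dp": [14.2, -7.2, 0], "angular": [0, 0, 0]}, {"claw": 1, "dp": [17.7, -9, 0], "angular": [0, 0, 0]}]'

```text
time: 0.77
position: [0.304, -0.4453, 0.321]
orientation: [-0.0, 0.991, 0.13, 0.0]
force: [0.4, -0.7, -0.3]
opening: -0.0002
gripper_force: 0.0
```

>>> send_rows --commands '[{"claw": 1, "dp": [3.5, -1.8, 0], "angular": [0, 0, 0]}, {"claw": 1, "dp": [7.1, -3.6, 0], "angular": [0, 0, 0]}, {"claw": 1, "dp": [10.6, -5.4, 0], "angular": [0, 0, 0]}, {"claw": 1, "dp": [14.2, -7.2, 0], "angular": [0, 0, 0]}, {"claw": 1, "dp": [17.7, -9, 0], "angular": [0, 0, 0]}]'

```text
time: 1.18
position: [0.4518, -0.3124, 0.3211]
orientation: [0.0, 0.991, 0.131, 0.0]
force: [0.4, -1.2, 0.1]
opening: -0.0002
gripper_force: 0.0
```

```bash
python3 go.py .5985 -.181 .30 .222; python3 - <<'E'
from h import *
s=shot('wrist','w0')
E
```

```text
t 1.18 pos [ 0.4518 -0.3124  0.3211] F [ 0.43 -1.16  0.14] open -0.000
dp cm [17.57 -8.9   2.11] ang [ 0.   -0.    0.04]
```

View pics/w0.png

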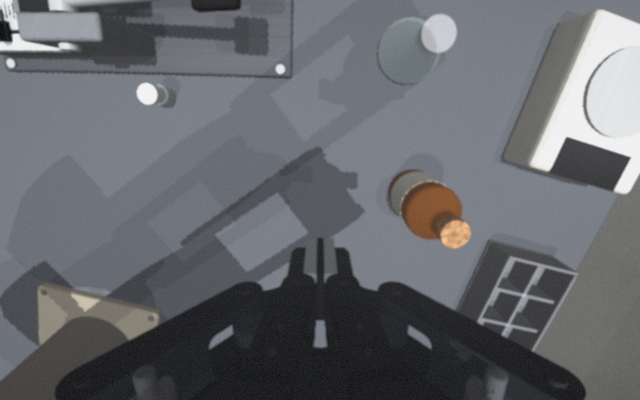

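>>> send_rows --commands '[{"claw": 1, "dp": [3.5, -1.8, 0], "angular": [0, 0, 0.04]}, {"claw": 1, "dp": [7.1, -3.6, 0], "angular": [0, 0, 0.04]}, {"claw": 1, "dp": [10.6, -5.4, 0], "angular": [0, 0, 0.04]}, {"claw": 1, "dp": [14.2, -7.2, 0], "angular": [0, 0, 0.04]}, {"claw": 1, "dp": [17.6, -8.9, 2], "angular": [0, 0, 0.04]}]'

```text
time: 1.65
position: [0.5997, -0.1821, 0.306]
orientation: [0.002, 0.994, 0.111, 0.003]
force: [1.7, 0.3, 0.7]
opening: 0.0002
gripper_force: 0.0
```

```bash
python3 go.py .5985 -.181 .18 .222; python3 - <<'E'
from h import *
s=shot('wrist','w1')
E
```

```text
t 1.65 pos [ 0.5997 -0.1821  0.306 ] F [1.74 0.32 0.65] open 0.000
dp cm [-0.17 -0.18 12.6 ] ang [ 0.004 -0.006  0.   ]
```

View pics/w1.png

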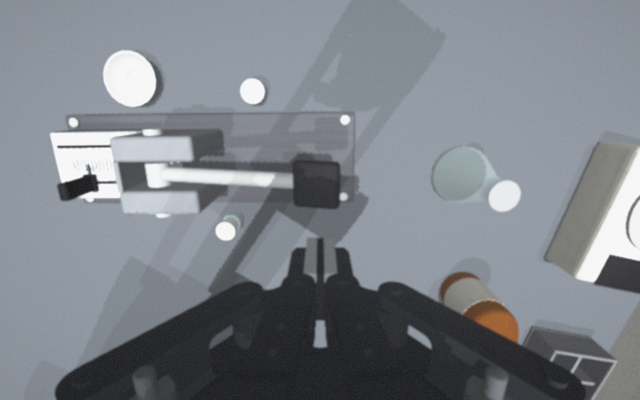

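```bash
python3 - <<'E'
from fit import *
w=ld('w1')
print(atz(w,316.5,184,.166),atz(w,316.5,184,.170))
print(tri((w,316.5,184),(a,*S(140,50)),(b,*D(566,217))))
print('base far edge yaw',atz(w,70,114,.012),atz(w,354,112,.012))
E
```

```text
[ 0.60026259 -0.17969516  0.166     ] [ 0.60125034 -0.17949996  0.17      ]
(array([ 0.59906392, -0.18022606,  0.16355209]), [np.float64(0.000704388990530978), np.float64(0.0006307447447481339), np.float64(0.0006022205083113996)])
base far edge yaw [0.58540655 0.17278709 0.012     ] [ 0.6734224  -0.21532621  0.012     ]
```

>>> send_rows --commands '[{"claw": 1, "dp": [-0.1, -0.1, 4], "angular": [0, 0, 0]}, {"claw": 1, "dp": [-0.1, -0.1, 8], "angular": [0, 0, 0]}, {"claw": 1, "dp": [-0.1, -0.1, 11], "angular": [0, 0, 0]}, {"claw": 1, "dp": [-0.1, -0.1, 11], "angular": [0, 0, 0]}]'

```text
time: 2.03
position: [0.591, -0.1806, 0.1825]
orientation: [-0.003, 0.994, 0.111, -0.006]
force: [-1.1, 0.5, -1.0]
opening: 0.0001
gripper_force: 0.0
```

>>> send_rows --commands '[{"claw": 1, "dp": [0, 0, 0], "angular": [0, 0, 0]}, {"claw": 1, "dp": [0, 0, 0], "angular": [0, 0, 0]}]'

```text
time: 2.2
position: [0.5964, -0.1831, 0.1941]
orientation: [0.001, 0.994, 0.111, 0.001]
force: [0.6, -0.3, 0.2]
opening: 0.0001
gripper_force: 0.0
```

```bash
python3 go.py .599 -.180 .17 .222
```

```text
t 2.20 pos [ 0.5964 -0.1831  0.1941] F [ 0.59 -0.32  0.25] open 0.000
dp cm [ 0.32 -0.24  2.41] ang [ 0.001 -0.002 -0.   ]
```

>>> send_rows --commands '[{"claw": 1, "dp": [0.1, -0.1, 0.6], "angular": [0, 0, 0]}, {"claw": 1, "dp": [0.2, -0.2, 1.2], "angular": [0, 0, 0]}, {"claw": 1, "dp": [0.3, -0.2, 1.8], "angular": [0, 0, 0]}, {"claw": 1, "dp": [0.3, -0.2, 2.4], "angular": [0, 0, 0]}, {"claw": 1, "dp": [0.3, -0.2, 2.8], "angular": [0, 0, 0]}]'

```text
time: 2.62
position: [0.5983, -0.1801, 0.1636]
orientation: [0.0, 0.994, 0.111, 0.0]
force: [0.4, -1.1, 2.0]
opening: 0.0001
gripper_force: 1.2
```

>>> send_rows --commands '[{"claw": 1, "dp": [0, 0, 0.3], "angular": [0, 0, 0]}, {"claw": 1, "dp": [0, 0, 0.6], "angular": [0, 0, 0]}, {"claw": 1, "dp": [0, 0, 0.9], "angular": [0, 0, 0]}, {"claw": 1, "dp": [0, 0, 1.0], "angular": [0, 0, 0]}, {"claw": 1, "dp": [0, 0, 1.0], "angular": [0, 0, 0]}]'

```text
time: 3.03
position: [0.5981, -0.18, 0.1538]
orientation: [0.0, 0.994, 0.111, 0.0]
force: [-0.5, -1.4, 2.8]
opening: -0.0001
gripper_force: 1.3
```

>>> send_rows --commands '[{"claw": 1, "dp": [0, 0, 0.4], "angular": [0, 0, 0]}, {"claw": 1, "dp": [0, 0, 0.8], "angular": [0, 0, 0]}, {"claw": 1, "dp": [0, 0, 1.2], "angular": [0, 0, 0]}, {"claw": 1, "dp": [0, 0, 1.6], "angular": [0, 0, 0]}, {"claw": 1, "dp": [0, 0, 1.8], "angular": [0, 0, 0]}]'

```text
time: 3.45
position: [0.5979, -0.1799, 0.1351]
orientation: [-0.0, 0.994, 0.111, -0.0]
force: [1.0, -1.5, 3.9]
opening: -0.0001
gripper_force: 1.8
```

>>> send_rows --commands '[{"claw": 1, "dp": [0, 0, 0.1], "angular": [0, 0, 0]}, {"claw": 1, "dp": [0, 0, 0.2], "angular": [0, 0, 0]}, {"claw": 1, "dp": [0, 0, 0.3], "angular": [0, 0, 0]}, {"claw": 1, "dp": [0, 0, 0.35], "angular": [0, 0, 0]}, {"claw": 1, "dp": [0, 0, 0.35], "angular": [0, 0, 0]}]'

```text
time: 3.87
position: [0.598, -0.18, 0.1323]
orientation: [0.0, 0.994, 0.111, -0.0]
force: [0.4, -1.7, 3.2]
opening: -0.0002
gripper_force: 1.6
```

>>> send_rows --commands '[{"claw": 1, "dp": [0, 0, 0.1], "angular": [0, 0, 0]}, {"claw": 1, "dp": [0, 0, 0.2], "angular": [0, 0, 0]}, {"claw": 1, "dp": [0, 0, 0.3], "angular": [0, 0, 0]}, {"claw": 1, "dp": [0, 0, 0.4], "angular": [0, 0, 0]}, {"claw": 1, "dp": [0, 0, 0.4], "angular": [0, 0, 0]}]'

```text
time: 4.28
position: [0.5981, -0.1799, 0.1282]
orientation: [-0.0, 0.994, 0.111, 0.0]
force: [0.9, -2.7, 3.3]
opening: 0.0001
gripper_force: 1.7
```

>>> send_rows --commands '[{"claw": 1, "dp": [0, 0, 0.1], "angular": [0, 0, 0]}, {"claw": 1, "dp": [0, 0, 0.2], "angular": [0, 0, 0]}, {"claw": 1, "dp": [0, 0, 0.35], "angular": [0, 0, 0]}, {"claw": 1, "dp": [0, 0, 0.5], "angular": [0, 0, 0]}, {"claw": 1, "dp": [0, 0, 0.5], "angular": [0, 0, 0]}]'

```text
time: 4.7
position: [0.5981, -0.1798, 0.123]
orientation: [-0.0, 0.994, 0.111, -0.0]
force: [0.6, -1.9, 3.2]
opening: -0.0002
gripper_force: 1.7
```

>>> send_rows --commands '[{"claw": 1, "dp": [0, 0, 0.1], "angular": [0, 0, 0]}, {"claw": 1, "dp": [0, 0, 0.2], "angular": [0, 0, 0]}, {"claw": 1, "dp": [0, 0, 0.35], "angular": [0, 0, 0]}, {"claw": 1, "dp": [0, 0, 0.5], "angular": [0, 0, 0]}, {"claw": 1, "dp": [0, 0, 0.5], "angular": [0, 0, 0]}]'

```text
time: 5.12
position: [0.598, -0.1799, 0.118]
orientation: [-0.0, 0.994, 0.111, -0.0]
force: [1.4, -2.7, 4.0]
opening: -0.0001
gripper_force: 1.9
```

>>> send_rows --commands '[{"claw": 1, "dp": [0, 0, 0.1], "angular": [0, 0, 0]}, {"claw": 1, "dp": [0, 0, 0.2], "angular": [0, 0, 0]}, {"claw": 1, "dp": [0, 0, 0.35], "angular": [0, 0, 0]}, {"claw": 1, "dp": [0, 0, 0.5], "angular": [0, 0, 0]}, {"claw": 1, "dp": [0, 0, 0.5], "angular": [0, 0, 0]}]'

```text
time: 5.53
position: [0.598, -0.1799, 0.113]
orientation: [-0.0, 0.994, 0.111, -0.0]
force: [0.6, -3.0, 3.4]
opening: -0.0001
gripper_force: 2.0
```

>>> send_rows --commands '[{"claw": 1, "dp": [0, 0, 0.1], "angular": [0, 0, 0]}, {"claw": 1, "dp": [0, 0, 0.2], "angular": [0, 0, 0]}, {"claw": 1, "dp": [0, 0, 0.35], "angular": [0, 0, 0]}, {"claw": 1, "dp": [0, 0, 0.5], "angular": [0, 0, 0]}, {"claw": 1, "dp": [0, 0, 0.5], "angular": [0, 0, 0]}]'

```text
time: 5.95
position: [0.598, -0.1799, 0.108]
orientation: [-0.0, 0.994, 0.111, -0.0]
force: [1.7, -2.8, 4.0]
opening: -0.0001
gripper_force: 2.0
```

>>> send_rows --commands '[{"claw": 1, "dp": [0, 0, 0.1], "angular": [0, 0, 0]}, {"claw": 1, "dp": [0, 0, 0.2], "angular": [0, 0, 0]}, {"claw": 1, "dp": [0, 0, 0.35], "angular": [0, 0, 0]}, {"claw": 1, "dp": [0, 0, 0.5], "angular": [0, 0, 0]}, {"claw": 1, "dp": [0, 0, 0.5], "angular": [0, 0, 0]}]'

```text
time: 6.37
position: [0.598, -0.1799, 0.103]
orientation: [-0.0, 0.994, 0.111, -0.0]
force: [0.1, -3.1, 4.0]
opening: -0.0002
gripper_force: 2.1
```

>>> send_rows --commands '[{"claw": 1, "dp": [0, 0, 0.1], "angular": [0, 0, 0]}, {"claw": 1, "dp": [0, 0, 0.2], "angular": [0, 0, 0]}, {"claw": 1, "dp": [0, 0, 0.35], "angular": [0, 0, 0]}, {"claw": 1, "dp": [0, 0, 0.5], "angular": [0, 0, 0]}, {"claw": 1, "dp": [0, 0, 0.5], "angular": [0, 0, 0]}]'

```text
time: 6.78
position: [0.5981, -0.1799, 0.0985]
orientation: [-0.0, 0.994, 0.111, 0.0]
force: [-2.1, -1.4, 8.2]
opening: 0.0004
gripper_force: 4.0
```

>>> send_rows --commands '[{"claw": 1, "dp": [0, 0, 0.1], "angular": [0, 0, 0]}, {"claw": 1, "dp": [0, 0, 0.2], "angular": [0, 0, 0]}, {"claw": 1, "dp": [0, 0, 0.2], "angular": [0, 0, 0]}, {"claw": 1, "dp": [0, 0, 0.2], "angular": [0, 0, 0]}]'

```text
time: 7.12
position: [0.5982, -0.1799, 0.0971]
orientation: [0.0, 0.994, 0.111, 0.0]
force: [-3.2, -2.0, 9.6]
opening: -0.0
gripper_force: 5.0
```

>>> send_rows --commands '[{"claw": 1, "dp": [0, 0, 0.1], "angular": [0, 0, 0]}, {"claw": 1, "dp": [0, 0, 0.2], "angular": [0, 0, 0]}, {"claw": 1, "dp": [0, 0, 0.25], "angular": [0, 0, 0]}, {"claw": 1, "dp": [0, 0, 0.25], "angular": [0, 0, 0]}, {"claw": 1, "dp": [0, 0, 0.25], "angular": [0, 0, 0]}]'

```text
time: 7.53
position: [0.5982, -0.1798, 0.0952]
orientation: [-0.0, 0.994, 0.111, 0.0]
force: [-4.5, -0.5, 13.8]
opening: 0.0
gripper_force: 6.7
```

>>> send_rows --commands '[{"claw": 1, "dp": [0, 0, 0.03], "angular": [0, 0, 0]}, {"claw": 1, "dp": [0, 0, 0.03], "angular": [0, 0, 0]}, {"claw": 1, "dp": [0, 0, 0.03], "angular": [0, 0, 0]}, {"claw": 1, "dp": [0, 0, 0.03], "angular": [0, 0, 0]}, {"claw": 1, "dp": [0, 0, 0.03], "angular": [0, 0, 0]}]'

```text
time: 7.95
position: [0.5982, -0.1799, 0.095]
orientation: [0.0, 0.994, 0.111, 0.0]
force: [-6.1, -0.6, 14.1]
opening: 0.0004
gripper_force: 7.0
```

>>> send_rows --commands '[{"claw": 1, "dp": [0, 0, 0], "angular": [0, 0, 0]}, {"claw": 1, "dp": [0, 0, 0], "angular": [0, 0, 0]}, {"claw": 1, "dp": [0, 0, 0], "angular": [0, 0, 0]}, {"claw": 1, "dp": [0, 0, 0], "angular": [0, 0, 0]}, {"claw": 1, "dp": [0, 0, 0], "angular": [0, 0, 0]}]'

```text
time: 8.37
position: [0.5982, -0.1799, 0.095]
orientation: [0.0, 0.994, 0.111, 0.0]
force: [-5.3, -0.7, 14.9]
opening: -0.0002
gripper_force: 7.0
```

>>> send_rows --commands '[{"claw": 1, "dp": [0, 0, 0], "angular": [0, 0, 0]}, {"claw": 1, "dp": [0, 0, 0], "angular": [0, 0, 0]}, {"claw": 1, "dp": [0, 0, 0], "angular": [0, 0, 0]}, {"claw": 1, "dp": [0, 0, 0], "angular": [0, 0, 0]}, {"claw": 1, "dp": [0, 0, 0], "angular": [0, 0, 0]}]'

```text
time: 8.78
position: [0.5982, -0.1799, 0.095]
orientation: [0.0, 0.994, 0.111, 0.0]
force: [-4.6, -0.5, 14.4]
opening: -0.0003
gripper_force: 7.0
```

>>> send_rows --commands '[{"claw": 1, "dp": [0, 0, 0], "angular": [0, 0, 0]}, {"claw": 1, "dp": [0, 0, 0], "angular": [0, 0, 0]}, {"claw": 1, "dp": [0, 0, 0], "angular": [0, 0, 0]}, {"claw": 1, "dp": [0, 0, 0], "angular": [0, 0, 0]}]'

```text
time: 9.12
position: [0.5982, -0.1799, 0.095]
orientation: [0.0, 0.994, 0.111, 0.0]
force: [-5.3, -0.8, 13.2]
opening: 0.0002
gripper_force: 7.0
```

>>> send_rows --commands '[{"claw": 1, "dp": [0, 0, -0.4], "angular": [0, 0, 0]}, {"claw": 1, "dp": [0, 0, -1.1], "angular": [0, 0, 0]}, {"claw": 1, "dp": [0, 0, -1.8], "angular": [0, 0, 0]}, {"claw": 1, "dp": [0, 0, -2.6], "angular": [0, 0, 0]}, {"claw": 1, "dp": [0, 0, -3.4], "angular": [0, 0, 0]}]'

```text
time: 9.53
position: [0.5977, -0.179, 0.1278]
orientation: [-0.001, 0.994, 0.111, -0.0]
force: [-0.5, 1.9, 2.3]
opening: 0.0
gripper_force: 1.3
```

>>> send_rows --commands '[{"claw": 1, "dp": [0, 0, -0.8], "angular": [0, 0, 0]}, {"claw": 1, "dp": [0, 0, -1.6], "angular": [0, 0, 0]}, {"claw": 1, "dp": [0, 0, -2.4], "angular": [0, 0, 0]}, {"claw": 1, "dp": [0, 0, -3.2], "angular": [0, 0, 0]}, {"claw": 1, "dp": [0, 0, -4], "angular": [0, 0, 0]}]'

```text
time: 9.95
position: [0.598, -0.1798, 0.1682]
orientation: [-0.0, 0.994, 0.111, -0.0]
force: [-0.3, 1.8, 1.9]
opening: -0.0
gripper_force: 0.9
```

>>> send_rows --commands '[{"claw": 1, "dp": [0, 0, -2], "angular": [0, 0, 0]}, {"claw": 1, "dp": [0, 0, -5], "angular": [0, 0, 0]}, {"claw": 1, "dp": [0, 0, -8], "angular": [0, 0, 0]}, {"claw": 1, "dp": [0, 0, -10], "angular": [0, 0, 0]}, {"claw": 1, "dp": [0, 0, -11], "angular": [0, 0, 0]}]'

```text
time: 10.37
position: [0.5992, -0.1807, 0.2819]
orientation: [0.001, 0.994, 0.111, 0.002]
force: [0.6, 0.2, 0.7]
opening: 0.0002
gripper_force: 0.0
```

```bash
python3 go.py .465 .115 .28 .222
```

```text
t 10.37 pos [ 0.5992 -0.1807  0.2819] F [0.6 0.2 0.7] open 0.000
dp cm [ -6.59 -31.8    0.06] ang [ 0.003 -0.004 -0.001]
```

>>> send_rows --commands '[{"claw": 1, "dp": [-0.5, -4, 0], "angular": [0, 0, 0]}, {"claw": 1, "dp": [-1.1, -8, 0], "angular": [0, 0, 0]}, {"claw": 1, "dp": [-1.6, -12, 0], "angular": [0, 0, 0]}, {"claw": 1, "dp": [-2.2, -16, 0], "angular": [0, 0, 0]}, {"claw": 0.2, "dp": [-2.8, -20, 0], "angular": [0, 0, 0]}]'

```text
time: 10.78
position: [0.5254, 0.0102, 0.2765]
orientation: [-0.0, 0.994, 0.11, -0.001]
force: [1.2, 0.4, 0.5]
opening: 0.0112
gripper_force: 0.0
```

>>> send_rows --commands '[{"claw": 0.2, "dp": [-0.7, -4, 0], "angular": [0, 0, 0]}, {"claw": 0.2, "dp": [-1.1, -8, 0], "angular": [0, 0, 0]}, {"claw": 0.2, "dp": [-1.4, -10.8, 0], "angular": [0, 0, 0]}, {"claw": 0.2, "dp": [-1.4, -10.8, 0], "angular": [0, 0, 0]}, {"claw": 0.2, "dp": [-1.4, -10.8, 0], "angular": [0, 0, 0]}]'

```text
time: 11.2
position: [0.4886, 0.1125, 0.2769]
orientation: [0.0, 0.994, 0.112, -0.0]
force: [1.6, -0.2, 0.2]
opening: 0.0342
gripper_force: 0.0
```

```bash
python3 - <<'E'
from h import *
s=shot('wrist','w2'); im=s['image'][60:240,200:440,::-1]
cv2.imwrite('pics/w2c.png',cv2.resize(im,None,fx=3.3,fy=3.3,interpolation=cv2.INTER_CUBIC))
st=sense();print(st['position'],st['opening'])
E
```

```text
[0.48901368 0.11136066 0.27695198] 0.03400581782097622
```

View pics/w2c.png

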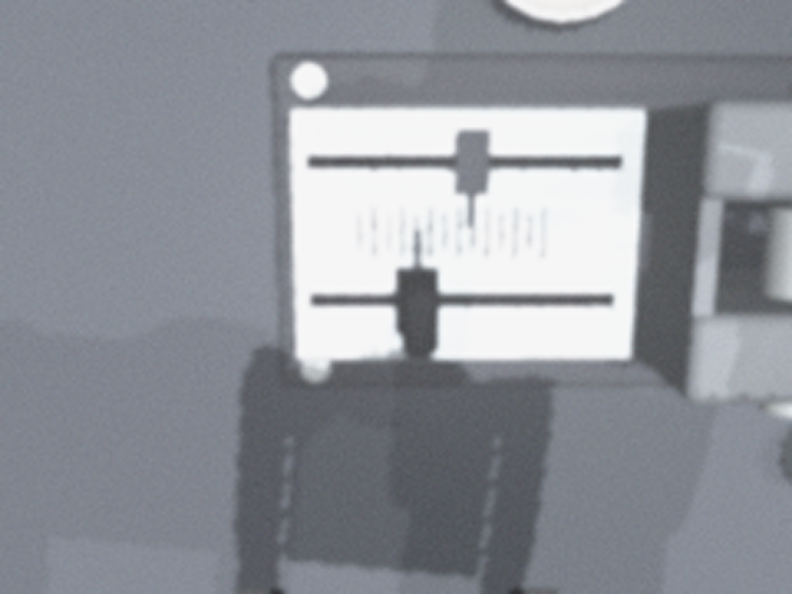

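```bash
cat > m.py <<'E'
from fit import *
p=r.x; p[2]=.2225
c,s=np.cos(p[2]),np.sin(p[2])
def tt(P): d=np.array(P)[:2]-p[:2]; return np.array([c*d[0]+s*d[1],-s*d[0]+c*d[1]])*1000
E
python3 - <<'E'
from m import *
w=ld('w2'); C=lambda u,v:(u/3.3+200-.35,v/3.3+60-.35)
for n,u,v,z in [('ptr',471,222,.056),('mk',417.5,245,.056),('tabtop',420,350,.108),('ptrbody',473,162,.06),('tabbase',417,270,.06),('slot L',310,161,.055),('slot R',620,161,.055)]:
    P=atz(w,*C(u,v),z); print(n,P.round(4),tt(P).round(1))
print(tri((w,*C(420,345)),(a,*S(617,303)),(b,*D(120,62))))
print('tcp',tt(sense()['position']))
E
python3 go.py .51 .113 .15 .2225
```

```text
ptr [0.5409 0.097  0.056 ] [  5.6 101.8]
mk [0.5289 0.1136 0.056 ] [ -2.5 120.5]
tabtop [0.5021 0.1075 0.108 ] [-30.  120.6]
ptrbody [0.5608 0.1016 0.06  ] [ 26.  101.8]
tabbase [0.5207 0.1119 0.06  ] [-10.8 120.7]
slot L [0.5485 0.1565 0.055 ] [ 26.1 158. ]
slot R [0.5727 0.0515 0.055 ] [26.6 50.4]
(array([0.50723711, 0.10816656, 0.11102833]), [np.float64(0.0030327328169861265), np.float64(0.001593564532911714), np.float64(0.0030143000091294894)])
tcp [-41.86039095 127.18224933]
t 11.25 pos [0.489  0.1114 0.277 ] F [ 0.43 -0.84  0.25] open 0.034
dp cm [ 2.1   0.3  12.69] ang [0.001 0.001 0.001]
```

```bash
python3 go.py .5079 .1088 .071 .2225
```

```text
t 11.25 pos [0.489  0.1114 0.277 ] F [ 0.43 -0.84  0.25] open 0.034
dp cm [ 1.81  0.66 20.59] ang [0.001 0.001 0.001]
```

>>> send_rows --commands '[{"claw": 0.2, "dp": [0.6, 0.2, 2], "angular": [0, 0, 0]}, {"claw": 0.2, "dp": [1.2, 0.4, 5], "angular": [0, 0, 0]}, {"claw": 0.2, "dp": [1.8, 0.66, 8], "angular": [0, 0, 0]}, {"claw": 0.2, "dp": [1.8, 0.66, 11], "angular": [0, 0, 0]}, {"claw": 0.2, "dp": [1.8, 0.66, 13], "angular": [0, 0, 0]}]'

```text
time: 11.67
position: [0.5074, 0.1068, 0.1437]
orientation: [0.0, 0.994, 0.11, -0.002]
force: [0.1, -0.1, -1.4]
opening: 0.0342
gripper_force: 0.0
```

>>> send_rows --commands '[{"claw": 0.2, "dp": [0, 0, 0.5], "angular": [0, 0, 0]}, {"claw": 0.2, "dp": [0, 0, 0.5], "angular": [0, 0, 0]}, {"claw": 0.2, "dp": [0, 0, 0.5], "angular": [0, 0, 0]}]'

```text
time: 11.92
position: [0.509, 0.108, 0.1434]
orientation: [0.0, 0.994, 0.11, 0.0]
force: [0.5, -0.8, 0.2]
opening: 0.0342
gripper_force: 0.0
```

```bash
python3 go.py .5079 .1088 .071 .2225; python3 - <<'E'
from h import *
s=shot('wrist','w3'); im=s['image'][100:300,220:440,::-1]
cv2.imwrite('pics/w3c.png',cv2.resize(im,None,fx=3,fy=3,interpolation=cv2.INTER_CUBIC))
E
```

```text
t 11.92 pos [0.509  0.108  0.1434] F [ 0.46 -0.84  0.16] open 0.034
dp cm [-0.09 -0.11  7.24] ang [ 0.    -0.    -0.002]
```

View pics/w3c.png

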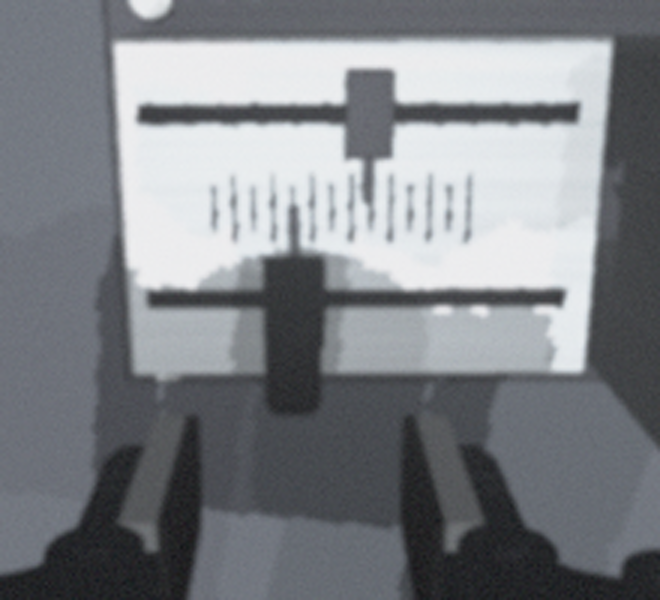

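```bash
python3 - <<'E'
from m import *
w=ld('w3'); w2=ld('w2'); C=lambda u,v:(u/3+220-.33,v/3+100-.33); C2=lambda u,v:(u/3.3+200-.35,v/3.3+60-.35)
for n,u,v,z in [('ptr',368,200,.056),('mk',294.5,208,.056),('mk',294.5,250,.056),('tabtop far edge?',295,410,.108)]:
    P=atz(w,*C(u,v),z); print(n,P.round(4),tt(P).round(1))
print('tab top near edge',tri((w,*C(296,411)),(w2,*C2(421,358))))
print('mk line',tri((w,*C(294.5,208)),(w2,*C2(417.5,233))))
print('tip proj at .108',(proj(w,[.5079,.1088,.108])-[220,100])*3)
E
```

```text
ptr [0.5399 0.0969 0.056 ] [  4.6 101.9]
mk [0.5338 0.1147 0.056 ] [  2.5 120.5]
mk [0.523  0.1123 0.056 ] [ -8.5 120.6]
tabtop far edge? [0.5021 0.1072 0.108 ] [-30.  120.2]
tab top near edge (array([0.49785435, 0.1060327 , 0.09866262]), [np.float64(4.358350134928877e-05), np.float64(4.358350134924797e-05)])
mk line (array([0.53248228, 0.11433889, 0.04968569]), [np.float64(7.209187540233711e-05), np.float64(7.20918754023265e-05)])
tip proj at .108 [[292.58760722 382.69972851]]
```

>>> send_rows --commands '[{"claw": 0.2, "dp": [0.1, -0.1, 1.5], "angular": [0, 0, 0]}, {"claw": 0.2, "dp": [0.1, -0.1, 3], "angular": [0, 0, 0]}, {"claw": 0.2, "dp": [0.1, -0.1, 4.5], "angular": [0, 0, 0]}, {"claw": 0.2, "dp": [0.1, -0.1, 6], "angular": [0, 0, 0]}, {"claw": 0.2, "dp": [0.1, -0.1, 7], "angular": [0, 0, 0]}]'

```text
time: 12.38
position: [0.5102, 0.11, 0.0734]
orientation: [0.0, 0.994, 0.111, 0.001]
force: [-0.1, -0.9, -0.3]
opening: 0.034
gripper_force: 0.0
```

>>> send_rows --commands '[{"claw": 0.2, "dp": [0, 0, 0], "angular": [0, 0, 0]}, {"claw": 0.2, "dp": [0, 0, 0], "angular": [0, 0, 0]}, {"claw": 1, "dp": [0, 0, 0], "angular": [0, 0, 0]}, {"claw": 1, "dp": [0, 0, 0], "angular": [0, 0, 0]}, {"claw": 1, "dp": [0, 0, 0], "angular": [0, 0, 0]}]' --grip_force 20

```text
time: 12.8
position: [0.5103, 0.1101, 0.0742]
orientation: [0.0, 0.994, 0.111, 0.001]
force: [-1.5, -1.1, 5.4]
opening: 0.0117
gripper_force: 26.8
```

>>> send_rows --commands '[{"claw": 1, "dp": [0, 0, 0], "angular": [0, 0, 0]}, {"claw": 1, "dp": [0, 0, 0], "angular": [0, 0, 0]}, {"claw": 1, "dp": [0, 0, 0], "angular": [0, 0, 0]}]'

```text
time: 13.05
position: [0.5103, 0.1101, 0.0742]
orientation: [0.0, 0.994, 0.111, 0.001]
force: [-1.7, 0.1, 7.0]
opening: 0.0116
gripper_force: 27.0
```

```bash
python3 - <<'E'
from m import *
st=sense();print(tt(st['position']),st['position'],st['opening'],st['force'])
s=shot('wrist','w4'); im=s['image'][60:210,200:440,::-1]
cv2.imwrite('pics/w4c.png',cv2.resize(im,None,fx=3.3,fy=3.3,interpolation=cv2.INTER_CUBIC))
E
```

```text
[-21.3813122  121.26760985] [0.5102931  0.11011091 0.07421628] 0.01161319237924437 [-1.72748874  0.11794335  7.04600239]
```

>>> send_rows --commands '[{"claw": 1, "dp": [0, 0.3, 0], "angular": [0, 0, 0]}, {"claw": 1, "dp": [0, 0.8, 0], "angular": [0, 0, 0]}, {"claw": 1, "dp": [0, 1.3, 0], "angular": [0, 0, 0]}, {"claw": 1, "dp": [0, 1.7, 0], "angular": [0, 0, 0]}, {"claw": 1, "dp": [0, 1.8, 0], "angular": [0, 0, 0]}]'

```text
time: 13.52
position: [0.5143, 0.0925, 0.0742]
orientation: [-0.0, 0.994, 0.111, 0.001]
force: [-1.8, 2.0, 6.7]
opening: 0.0117
gripper_force: 27.1
```

>>> send_rows --commands '[{"claw": 1, "dp": [0, 0, 0], "angular": [0, 0, 0]}, {"claw": 1, "dp": [0, 0, 0], "angular": [0, 0, 0]}, {"claw": 1, "dp": [0, 0, 0], "angular": [0, 0, 0]}]'

```text
time: 13.77
position: [0.5144, 0.0924, 0.0742]
orientation: [0.0, 0.994, 0.111, 0.001]
force: [0.5, -1.0, 6.8]
opening: 0.0118
gripper_force: 27.0
```

```bash
python3 - <<'E'
from m import *
st=sense();print(tt(st['position']),st['position'],st['opening'],st['force'])
s=shot('wrist','w5'); im=s['image'][80:230,240:400,::-1]
cv2.imwrite('pics/w5c.png',cv2.resize(im,None,fx=4,fy=4,interpolation=cv2.INTER_CUBIC))
E
```

```text
[-21.32583591 103.11376169] [0.5143532  0.09241682 0.07422925] 0.011778840971381677 [ 0.50977483 -0.95092492  6.78161118]
```

View pics/w5c.png

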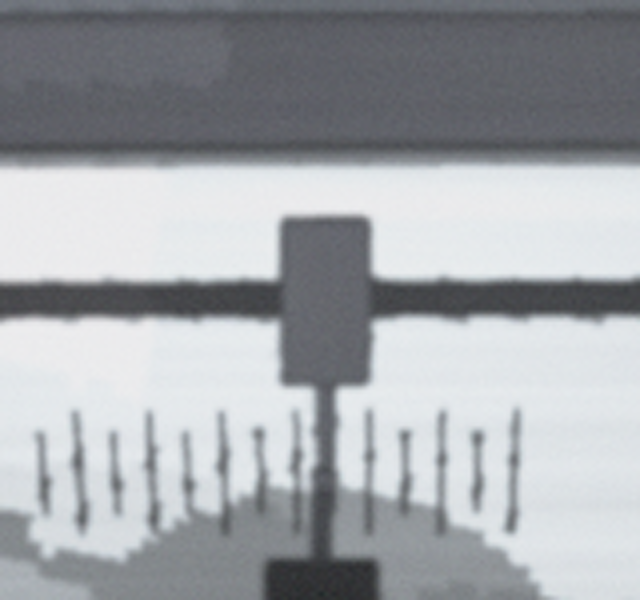

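```bash
cat > line.py <<'E'
from m import *; import sys
def meas(f,u0,u1,v0,v1):
    w=ld(f); g=w['image'].astype(float).mean(2)
    for v in range(v0,v1):
        x=g[v,u0:u1]; bg=np.median(np.r_[x[:2],x[-2:]]); d=np.clip(bg-x-15,0,None)
        if d.sum()==0: continue
        u=(d*np.arange(u0,u1)).sum()/d.sum(); P=tt(atz(w,u,v,.056)); print(v,round(u,2),P.round(2),round(d.sum()/d.max(),1))
E
python3 -c "
from line import *
meas('w5',316,327,177,219)"
```

```text
177 320.94 [ 14.2  102.14] 4.9
178 320.91 [ 13.65 102.16] 4.6
179 320.85 [ 13.1  102.18] 4.7
180 320.89 [ 12.55 102.16] 4.6
181 320.89 [ 11.99 102.16] 4.6
182 320.94 [ 11.44 102.14] 4.7
183 321.05 [ 10.88 102.08] 4.8
184 321.2 [ 10.32 101.99] 5.1
185 321.19 [  9.76 102.  ] 5.3
186 321.03 [  9.21 102.08] 5.3
187 320.79 [  8.64 102.22] 5.3
188 320.73 [  8.08 102.24] 5.0
189 320.88 [  7.52 102.16] 4.7
190 320.97 [  6.96 102.11] 4.4
191 321.03 [  6.39 102.08] 4.3
192 321.02 [  5.83 102.09] 4.4
193 321.03 [  5.26 102.08] 4.2
194 321.07 [  4.69 102.06] 4.1
195 320.99 [  4.12 102.1 ] 4.3
196 320.79 [  3.55 102.21] 4.6
197 320.61 [  2.98 102.31] 5.1
198 320.63 [  2.41 102.3 ] 5.9
199 320.65 [  1.83 102.29] 5.9
200 320.76 [  1.26 102.23] 5.7
201 320.85 [  0.68 102.18] 5.4
202 320.78 [  0.11 102.21] 5.2
203 320.65 [ -0.47 102.28] 4.9
204 320.52 [ -1.05 102.35] 5.1
205 320.43 [ -1.63 102.4 ] 5.0
206 320.37 [ -2.21 102.44] 5.3
207 320.3 [ -2.8  102.48] 4.7
208 320.1 [ -3.38 102.59] 5.0
209 319.96 [ -3.97 102.67] 4.7
210 319.79 [ -4.55 102.76] 4.4
211 319.77 [ -5.14 102.77] 4.4
212 319.73 [ -5.73 102.79] 4.2
213 319.75 [ -6.32 102.78] 4.2
214 319.78 [ -6.91 102.76] 4.1
215 319.67 [ -7.5  102.83] 4.4
216 319.72 [ -8.09 102.8 ] 4.4
217 319.7 [ -8.69 102.81] 4.4
218 319.75 [ -9.29 102.78] 4.1
```

>>> send_rows --commands '[{"claw": 1, "dp": [0, 0.06, 0], "angular": [0, 0, 0]}, {"claw": 1, "dp": [0, 0.06, 0], "angular": [0, 0, 0]}, {"claw": 1, "dp": [0, 0.06, 0], "angular": [0, 0, 0]}, {"claw": 0.2, "dp": [0, 0.06, 0], "angular": [0, 0, 0]}, {"claw": 0.2, "dp": [0, 0.06, 0], "angular": [0, 0, 0]}]'

```text
time: 14.23
position: [0.5134, 0.0919, 0.073]
orientation: [0.0, 0.994, 0.111, 0.0]
force: [0.1, 0.5, -0.3]
opening: 0.0335
gripper_force: 0.0
```

>>> send_rows --commands '[{"claw": 0.2, "dp": [0, 0, 0], "angular": [0, 0, 0]}, {"claw": 0.2, "dp": [0, 0, 0], "angular": [0, 0, 0]}, {"claw": 0.2, "dp": [0, 0, 0], "angular": [0, 0, 0]}]'

```text
time: 14.48
position: [0.513, 0.0918, 0.0724]
orientation: [-0.0, 0.994, 0.111, -0.0]
force: [0.1, -0.3, 0.3]
opening: 0.0338
gripper_force: 0.0
```

```bash
python3 -c "
from line import *
shot('wrist','w6');st=sense();print(tt(st['position']),st['opening'],st['force'])
meas('w6',316,327,190,193);meas('w6',316,327,211,218)"
```

```text
[-22.72993332 102.79738652] 0.034160592732444664 [ 0.29073227 -0.25602491  0.13352243]
190 320.51 [  6.02 102.07] 4.6
191 320.49 [  5.46 102.08] 4.6
192 320.53 [  4.91 102.06] 4.5
211 319.67 [ -5.94 102.53] 4.3
212 319.67 [ -6.53 102.53] 4.4
213 319.65 [ -7.11 102.54] 4.4
214 319.55 [ -7.69 102.59] 4.5
215 319.65 [ -8.28 102.54] 4.5
216 319.67 [ -8.87 102.53] 4.3
217 319.55 [ -9.46 102.59] 4.0
```

```bash
python3 -c "
from line import *
w=ld('w6'); g=w['image'].astype(float).mean(2)
P=[]
for u in list(range(262,306))+list(range(338,380)):
    x=g[146:164,u]; d=np.clip(np.median(x)-x-20,0,None)
    if d.sum()>0: P.append(tt(atz(w,u,146+(d*np.arange(18)).sum()/d.sum(),.055)))
P=np.array(P); k=np.polyfit(P[:,1],P[:,0],1); print(len(P),P[0],P[-1],k)
"
```

```text
86 [ 26.17267062 132.65471202] [26.40539828 71.51950829] [-2.94793917e-03  2.66018007e+01]
```

>>> send_rows --commands '[{"claw": 0.2, "dp": [0, 0.05, 0], "angular": [0, 0, 0]}, {"claw": 1, "dp": [0, 0.05, 0], "angular": [0, 0, 0]}, {"claw": 1, "dp": [0, 0.05, 0], "angular": [0, 0, 0]}, {"claw": 1, "dp": [0, 0.05, 0], "angular": [0, 0, 0]}, {"claw": 1, "dp": [0, 0.05, 0], "angular": [0, 0, 0]}]'

```text
time: 14.95
position: [0.5133, 0.0914, 0.0726]
orientation: [0.0, 0.994, 0.111, -0.0]
force: [0.2, -0.1, 0.1]
opening: 0.012
gripper_force: 26.3
```

>>> send_rows --commands '[{"claw": 1, "dp": [0, 0, 0], "angular": [0, 0, 0]}, {"claw": 1, "dp": [0, 0, 0], "angular": [0, 0, 0]}, {"claw": 1, "dp": [0, 0, 0], "angular": [0, 0, 0]}]'

```text
time: 15.2
position: [0.5133, 0.0914, 0.0726]
orientation: [-0.0, 0.994, 0.111, -0.0]
force: [-0.6, -0.1, -0.1]
opening: 0.0118
gripper_force: 26.3
```

```bash
python3 -c "
from line import *
shot('wrist','w7');st=sense();print(tt(st['position']),st['opening'],st['force'])
meas('w7',316,327,190,193);meas('w7',316,327,211,217)"
```

```text
[-22.60482745 102.35143235] 0.011548787559195188 [-1.12174902 -0.4813886   0.67771358]
190 319.64 [  6.11 102.05] 4.4
191 319.64 [  5.56 102.06] 4.2
192 319.63 [  5.   102.06] 4.3
211 319.87 [ -5.87 101.93] 4.5
212 319.83 [ -6.45 101.95] 4.2
213 319.86 [ -7.03 101.94] 4.2
214 319.76 [ -7.62 101.99] 4.3
215 319.73 [ -8.21 102.01] 4.2
216 319.67 [ -8.79 102.04] 4.2
```

>>> send_rows --commands '[{"claw": 0.2, "dp": [0, 0, 0], "angular": [0, 0, 0]}, {"claw": 0.2, "dp": [0, 0, 0], "angular": [0, 0, 0]}, {"claw": 0.2, "dp": [0, 0, 0], "angular": [0, 0, 0]}, {"claw": 0.2, "dp": [0, 0, 0], "angular": [0, 0, 0]}]'

```text
time: 15.58
position: [0.5133, 0.0913, 0.0726]
orientation: [0.0, 0.994, 0.111, 0.0]
force: [-0.4, 0.1, 0.2]
opening: 0.034
gripper_force: 0.0
```

>>> send_rows --commands '[{"claw": 0.2, "dp": [0, 0, -1], "angular": [0, 0, 0]}, {"claw": 0.2, "dp": [0, 0, -2], "angular": [0, 0, 0]}, {"claw": 0.2, "dp": [0, 0, -4], "angular": [0, 0, 0]}, {"claw": 0.2, "dp": [0, 0, -6], "angular": [0, 0, 0]}, {"claw": 0.2, "dp": [0, 0, -7], "angular": [0, 0, 0]}]'

```text
time: 16.0
position: [0.515, 0.0915, 0.1466]
orientation: [0.0, 0.994, 0.111, 0.002]
force: [-0.5, -0.8, 0.7]
opening: 0.034
gripper_force: 0.0
```

>>> send_rows --commands '[{"claw": 0.2, "dp": [0, 0, -2], "angular": [0, 0, 0]}, {"claw": 0.2, "dp": [0, 0, -4], "angular": [0, 0, 0]}, {"claw": 0.2, "dp": [0, 0, -4], "angular": [0, 0, 0]}, {"claw": 0.2, "dp": [0, 0, -4], "angular": [0, 0, 0]}, {"claw": 0.2, "dp": [0, 0, -4], "angular": [0, 0, 0]}]'

```text
time: 16.42
position: [0.5131, 0.0914, 0.1823]
orientation: [-0.0, 0.994, 0.111, -0.0]
force: [-0.1, -0.3, 0.0]
opening: 0.0339
gripper_force: 0.0
```

```bash
python3 -c "
from line import *
s=shot('wrist','w8');shot('scene','s8')
w=ld('w8'); a1,b1=[(proj(w,T(p,(x,102,56)))[0]).round(1) for x in (6,-6)]; print(a1,b1)
u=int(a1[0]); 
for q in (a1,b1): meas('w8',u-5,u+6,int(q[1])-1,int(q[1])+3)
i=cv2.imread('pics/s8.png')[130:290,200:420]; j=s['image'][40:240,210:430,::-1]
cv2.imwrite('pics/fin.png',np.vstack([cv2.resize(i,(412,300),interpolation=2),cv2.resize(j,(412,300),interpolation=2)]))"
```

```text
[319.7 155.7] [319.7 168.8]
154 319.34 [  8.27 102.33] 2.9
155 319.41 [  7.39 102.27] 2.8
156 319.24 [  6.51 102.42] 3.0
157 318.92 [  5.62 102.71] 3.1
167 318.68 [ -3.34 102.93] 3.6
168 318.91 [ -4.24 102.73] 3.1
169 319.34 [ -5.15 102.34] 2.7
170 319.92 [ -6.06 101.82] 2.6
```

View pics/fin.png

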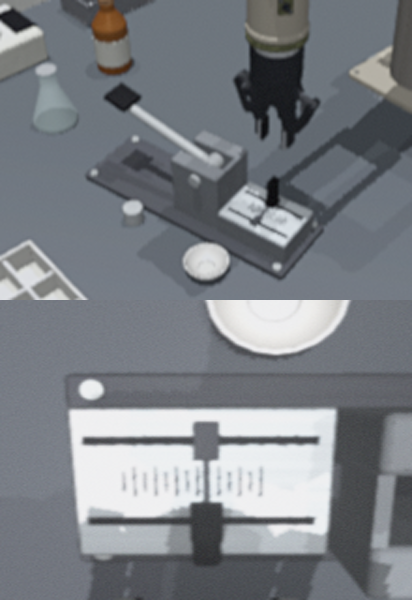

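The final picture shows the lever back up and both index lines joined at about (207,470). The gripper is clear of the tester, and the flask, reagent bottle, die plug and dish in view stand where they were.

```bash
python3 -c "
from cell import close_job; print(close_job())"
```

```text
the job is handed in; nothing more can be done
None
```

The job is handed in: I pressed the lever pad to about 14 N and held it for over a second. The lever is back up, and the marker's line was within about 0.1 mm of the pointer's before release and still looked level after. The pointer and bystanders weren't touched.

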